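Put the carving knife away in its slide-cover case

TASK

Lift the carving blank off the case's cover and lay it flat in the middle of the green mat, then slide the cover all the way back to its stop. Lay the red-handled knife lengthwise in the middle of the empty, green-lined bay, then slide the cover fully shut. Set things down rather than drop them, and do not disturb the blue knife or anything else on the bench.

Things in the scene. Friction and masses are not known exactly. Their poses are not given: they have to be found in the camera images.
- case: Grey wooden tool case, 230 (x) x 196 (y) x 54 mm tall, heavy and fixed to the bench. Origin at the centre of its underside, z up; +x is the direction in which its cover slides open, so the -x end is the end nearest the robot. Walls 8 mm, floor 6 mm thick; a low divider (top 16 mm above the bench) along x splits the inside into two bays centred at y = +42 and y = -42 mm, each 88 mm wide.
- cover (a joint): How far the plywood cover has been slid open, in m: 0 = fully shut, 0.18 = all the way back against its stop. The cover runs in the case's side grooves along the case's +x, cannot be lifted out, stays where it is left and takes 2 to 3 N to move. Its upper face is 52 mm above the bench, its underside 46 mm. Fully back it leaves the inside of the case uncovered from the -x end wall to 73 mm beyond the case's centre in +x, and sticks out 180 mm past the case's +x end.
- cover_handle (a point): Centre of the dark wood rib that is the cover's handle: 14 mm thick (case x), 60 mm wide (case y), standing 27 mm up from the cover's upper face; this point is 65.5 mm above the bench. Shut, it lies 75 mm towards -x from the case's centre; it moves with the cover. Axes as the case's.
- bay (a point): Centre of the upper face of the thin green plastic liner (170 x 60 x 2 mm, fixed) that lies in the empty bay, where the red knife belongs; 8 mm above the bench, 20 mm from the case's centre towards -x. Which of the two bays (y = +42 or -42 mm) is empty varies. Axes as the case's. Hidden from view until the cover is open.
- knife_mid (a point): Centre (half-way up, 16 mm above its underside) of the carving knife with a red handle and a black rigid blade guard, 150 mm long along its x (guard at +x), lying on the bench. The handle is 26 mm wide (y), 32 mm high (z) and runs from 75 mm behind to 25 mm ahead of this point; guard 22 mm wide and 22 mm high. 65 to 115 g.
- knife: The same red knife: origin at the centre of its underside, x along its length towards the guard, z up.
- stored_mid (a point): Centre (half-way up, 16 mm) of the blue-handled knife of the same shape and size as the red one, already lying in the other bay, parallel to the case's x. Leave it there. Hidden until the cover is open.
- blank_mid (a point): Centre of the wooden carving blank (brown, with a darker band near one end), 45 (x) x 110 (y) x 45 (z) mm, 95 to 170 g, lying at the start on top of the cover behind the handle, roughly across the case.
- blank: The same blank: origin at the centre of its underside.
- mat_top (a point): Centre of the upper face of the green square mat, 150 x 150 mm, 4 mm thick, fixed to the bench, on the opposite side of the case from the red knife.
- glue: White glue bottle, 56 mm diameter, 150 mm tall, standing near the red knife. Bystander: leave alone. Origin at the centre of its underside.
- offcut: Wood offcut 70 x 35 x 30 mm, lying near the red knife. Bystander: leave alone. Origin at the centre of its underside.
- jar_l: Red paint jar, 60 mm diameter, 85 mm tall, standing beside the path of the opening cover. Bystander: leave alone. Origin at the centre of its underside.
- jar_r: Blue paint jar, 60 mm diameter, 85 mm tall, standing on the other side of that path. Bystander: leave alone. Origin at the centre of its underside.
- pencils: Steel cup of pencils, 72 mm diameter, 136 mm tall, standing near the mat. Bystander: leave alone. Origin at the centre of its underside.
- mallet: Wooden mallet lying down, 190 mm long, 60 mm tall. Bystander: leave alone. Origin at the centre of its underside.
- sander: Cork sanding block 130 x 60 x 42 mm. Bystander: leave alone. Origin at the centre of its underside.
Things that resemble listed ones, but are neither listed nor needed, are in the scene too. Leave any turquoise or yellow look-alike of the blank alone. Of the things that look like the knife, the smaller one is meant.

How it is judged:
By the outcome, as a careful person would: the job done as asked, in the order asked, and still so for the second after the job is handed in, with the robot touching nothing.
It also fails if it takes over 72 s, if anything falls off the work surface, if the arm or the gripper's body presses on something with over 40 N, if the wrist force passes 120 N, or if a joint passes its speed limit or range.

ROBOT

A 6-joint arm with a two-finger parallel gripper is mounted at the origin on the work surface. World frame = base frame: x ahead of the robot, y to its left, z up, the work surface at z = 0. Lengths are in m, angles in degrees, forces in N, time in s.
With the tool pointing down it reaches from about 0.375 to 0.75 m from the base axis. Payload 9 kg.
Tool frame: the origin (TCP) lies where the fingers leave the gripper's body, on its centre line; the fingertips stand 73 mm ahead of it and the grasp point (between the pads) lies 54 mm ahead of it (robot.tip_reach is the distance from the TCP to the fingertips, in m); z points along the fingers, y is the line along which they close (so a half turn about z gives the same grasp; the last joint's range is limited). The gripper opens to 85 mm and grips with 20 to 120 N. Pads are 22 mm wide; open, the fingers measure 114 mm over their backs; the gripper's body (76 mm by 85 mm) begins 54 mm behind the grasp point. The pads swing forward as they close: fully open they stand 13 mm farther back than shut.
Start: joints at [52.844, 5.964, 5.575, 89.605, 0, 77.527], TCP at [0.251, 0.545, 0.304] pointing down, gripper open.
Joint ranges: [-171.21, 171.21], [-48.23, 106.86], [-62.78, 66.21], [-105.2, 120.99], [-86.42, 89.51], [-180, 180]. Speed limits (degrees/s): [127.2, 127.2, 147.25, 180, 180, 180].

INTERFACE

Orientations are given as [roll, pitch, yaw] about the fixed x, y, z axes, in that order (R = Rz(yaw) Ry(pitch) Rx(roll)).
In Python, from plant import robot gives the robot as it stands. Calls block until the motion is done:
- robot.move_pose(position, orientation): joint-space move of the TCP to a pose.
- robot.line_to(position, vel=0.15, rotation=None, guard=None): straight line of the TCP; rotation=None keeps the orientation; vel is the mean speed in m/s. With guard (N) it stops when the force on the tool has changed by that much, and returns True; else False.
- robot.goto_joints(angles): joint-space move.
- robot.set_gripper(opening): finger opening in m; the grip force is fixed at half the most; returns when the fingers have stopped.
- robot.pause(seconds).
- robot.ik(position, orientation): joint angles nearest the present ones, or None.
- robot.observe(): the state.
- robot.grab_frame(name): name is "scene" or "top" or "wrist"; returns the picture (480x640x3 uint8, blue, green, red); there is no depth.
- robot.get_calibration(name): a dict with "vertical_fov" (degrees; the focal length in pixels is half the picture's height over the tangent of half this angle, whatever the lens; pixels are square), "cx", "cy" (the principal point, pixels), "k1" (the pictures are not rectified: a ray, as slopes to the right and down, at radius r is drawn at 1 + k1 r^2 times it, then the intrinsics apply), "rvec" (rotation vector, rad) and "tvec" (3), from world to camera coordinates, as OpenCV has them. Camera axes: x right, y down, z forward; pixel columns grow to the right and rows downward; lengths in m; the calibration is good to about 2 mm. A picture is of the moment at which its call begins: read the wrist's pose just before it. get_calibration takes no time and is no camera call; for the wrist camera it gives the pose at the moment of the call.
A pose or a line that the arm cannot do raises robot.IKError and nothing moves.
- robot.job_done(): hands the job in; it is judged then, once.
The state is a dict: "time": time; "q": joint angles; "qvel": joint speeds; "joint_torque": joint torques, N m; "tool_pos": TCP position; "tcp_rot": TCP orientation; "ft_force": force on the tool from outside, world axes, zero at the start; "torque": the same for the moment, N m; "gripper_width": finger opening in m; "gripper_force": force on a finger pad.
Only numpy, scipy, OpenCV 4.12 (cv2) and the standard library are available. Lean on these libraries where they do the work, as an engineer would, in place of code of your own. Each camera call takes 0.05 s, during which the arm holds its last target. There are 200 camera calls.

## Working session

There is one attempt and no reset: what is moved stays moved. The work goes in short steps, each a Python script; the robot and the scene stay as the last script left them, time stands still between calls to the robot, and variables do not carry over. Pictures are saved under pics/ and viewed, at most 13 in all, crops included, and the job is handed in when it is done.

```bash
ls; mkdir -p pics; cat > h.py <<'E'
import numpy as np, cv2
from plant import robot
def cal(name):
    c=robot.get_calibration(name)
    f=240/np.tan(np.radians(c["vertical_fov"])/2)
    R=cv2.Rodrigues(np.array(c["rvec"],float))[0]
    return f,c["cx"],c["cy"],c["k1"],R,np.array(c["tvec"],float)
def ray(px,C):
    f,cx,cy,k1,R,t=C
    d=np.array([(px[0]-cx)/f,(px[1]-cy)/f]); u=d.copy()
    for _ in range(20): u=d/(1+k1*(u@u))
    return -R.T@t, R.T@np.array([u[0],u[1],1.])
def onz(px,z,C):
    o,v=ray(px,C); return o+v*(z-o[2])/v[2]
def proj(p,C):
    f,cx,cy,k1,R,t=C
    q=R@np.asarray(p,float)+t; u=q[:2]/q[2]; u=u*(1+k1*(u@u)); return u*f+[cx,cy]
E
python3 - <<'E'
from h import *
for n in("scene","top"):
    cv2.imwrite(f"pics/{n}0.png",robot.grab_frame(n)); c=cal(n); print(n,c[:4],-c[4].T@c[5])
E
```

```text
pics
scene (np.float64(434.643799543041), 312.7453129309226, 241.16749038929663, -0.012901108073020523) [ 1.2904524  -0.72942796  0.93656172]
top (np.float64(458.57463355888797), 322.02888483460373, 239.71653092826, -0.037091672532402045) [ 0.24704343 -0.00354926  1.36095435]
```

View pics/top0.png

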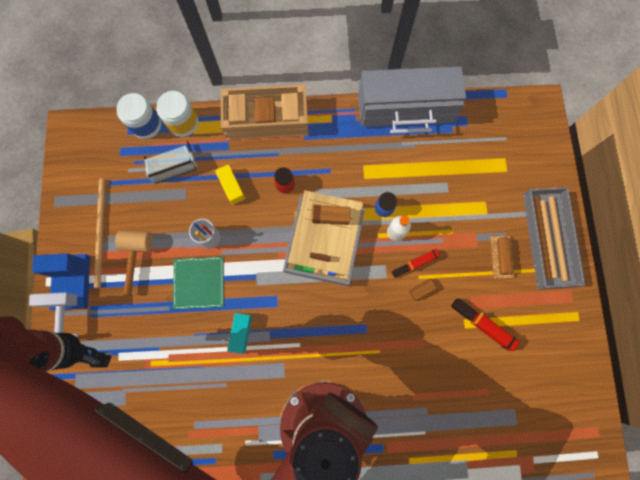

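View pics/scene0.png

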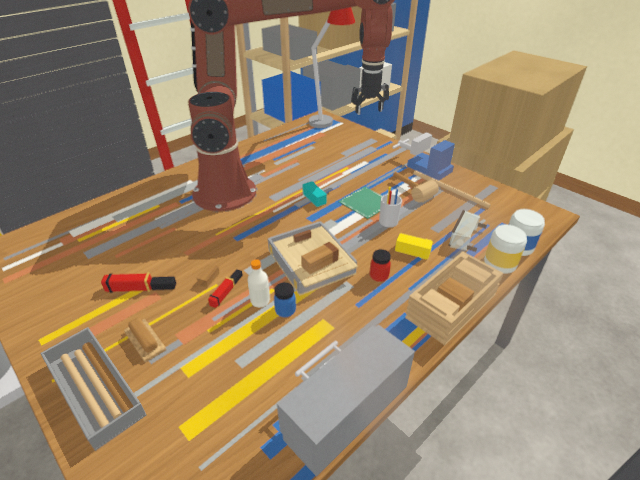

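The top view shows the case at about (325,238), the blank on it at (332,214) and the rib at (323,258). The small red knife is at (417,263), its guard towards the lower left. The mat is at (198,282), the glue at (399,228) and the offcut at (425,290). I'll zoom in on the case and measure the coloured items.

```bash
python3 - <<'E'
from h import *
im=cv2.imread("pics/top0.png"); C=cal("top")
cv2.imwrite("pics/crop0.png",cv2.resize(im[170:310,265:465],None,fx=4,fy=4,interpolation=cv2.INTER_CUBIC))
hsv=cv2.cvtColor(im,cv2.COLOR_BGR2HSV)
def comp(name,lo,hi,z,roi):
    x0,y0,x1,y1=roi; m=cv2.inRange(hsv,lo,hi); k=np.zeros_like(m);k[y0:y1,x0:x1]=m[y0:y1,x0:x1]
    n,l,s,c=cv2.connectedComponentsWithStats(k)
    i=1+np.argmax(s[1:,4]); r=cv2.minAreaRect(np.argwhere(l==i)[:,::-1].astype(np.float32))
    B=np.array([onz(p,z,C)[:2] for p in cv2.boxPoints(r)])
    print(name,s[i,4],"ctr",onz(r[0],z,C).round(4),"sides",np.linalg.norm(np.diff(B,axis=0),axis=1).round(3),"ang",np.degrees(np.arctan2(*(B[1]-B[0])[::-1])).round(1), np.degrees(np.arctan2(*(B[2]-B[1])[::-1])).round(1))
comp("mat",(60,80,40),(90,255,255),.004,(160,245,235,320))
comp("red",(0,190,90),(6,255,255),.025,(385,240,450,285))
comp("guard",(0,0,0),(180,255,60),.02,(385,255,415,285))
E
```

```text
mat 2301 ctr [0.4286 0.3534 0.004 ] sides [0.151 0.147 0.148] ang -91.9 -179.4
red 248 ctr [ 0.461  -0.3257  0.025 ] sides [0.088 0.025 0.088] ang -67.0 -159.5
guard 79 ctr [ 0.4282 -0.2492  0.02  ] sides [0.043 0.016 0.043] ang -67.0 -158.7
```

View pics/crop0.png

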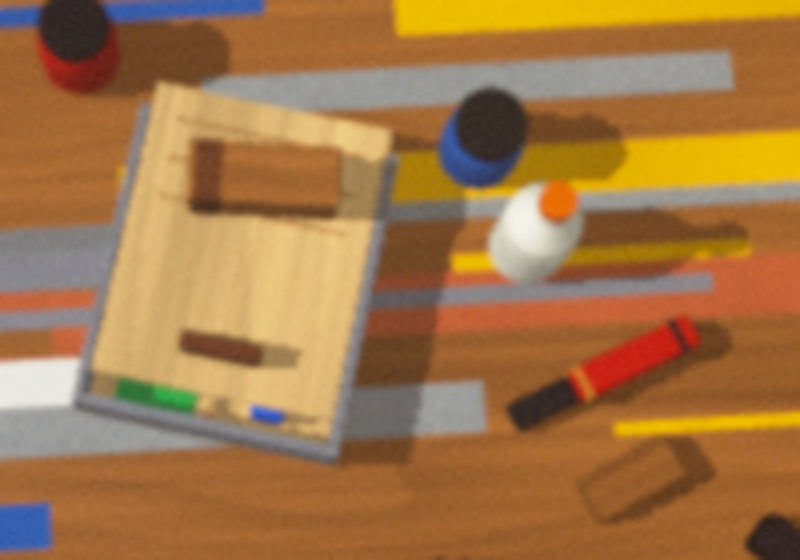

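The cover is already a little open. Green shows on the left (+y) and blue on the right, so the empty bay is y=+42. In crop pixels, the near corners are (77,402) and (338,460), the blank's top runs from (190,140) to (341,217), and the rib top is at (222,347).

```bash
python3 - <<'E'
from h import *
C=cal("top")
P=lambda x,y,z:onz((x/4+265,y/4+170),z,C)[:2]
nl,nr,fr,fl=P(77,402,.054),P(338,460,.054),P(395,155,.054),P(145,103,.054)
ang=lambda v:np.degrees(np.arctan2(v[1],v[0])).round(1)
print("case",nl,nr,fr,fl,"mean",(nl+nr+fr+fl)/4,[np.linalg.norm(a).round(3) for a in(nl-nr,fl-fr,fl-nl,fr-nr)],ang(nl-nr)-90,ang(fl-nl),ang(fr-nr))
a=np.array([P(*p,.097) for p in((192,140),(342,150),(340,217),(190,212))]);print("blank",a.mean(0),np.linalg.norm(a-np.roll(a,1,0),axis=1),ang(a[0]+a[3]-a[1]-a[2])-90)
a=np.array([P(*p,.079) for p in((183,331),(262,347),(258,366),(180,350))]);print("rib",a.mean(0),np.linalg.norm(a-np.roll(a,1,0),axis=1),ang(a[0]+a[3]-a[1]-a[2])-90)
o=robot.observe();print(o["tcp_rot"],o["gripper_width"],o["time"])
c=cal("wrist");print("wrist cam",-c[4].T@c[5]-o["tool_pos"],c[4][2],c[0])
E
```

```text
case [0.443966   0.09053561] [ 0.39141702 -0.0937811 ] [ 0.61453721 -0.15194691] [0.66533699 0.03080093] mean [ 0.5288143  -0.03109787] [np.float64(0.192), np.float64(0.19), np.float64(0.229), np.float64(0.231)] -15.900000000000006 -15.1 -14.6
blank [ 0.58956134 -0.05370959] [0.0532283  0.10768652 0.04948982 0.10661152] -6.299999999999997
rib [ 0.47256276 -0.01460068] [0.01385225 0.05726267 0.01395126 0.0564431 ] -15.0
[-1.79932574e+02 -1.47898845e-02  1.55317465e+02] 0.08526194543941898 0.1
wrist cam [-0.06508281  0.03108579  0.07045798] [ 0.25320423 -0.11748253 -0.96025282] 337.62749739702144
```

```bash
python3 - <<'E'
from h import *
import pickle
robot.move_pose([0.54,-0.06,0.30],[180,0,84])
C=cal("wrist"); im=robot.grab_frame("wrist"); cv2.imwrite("pics/w1.png",im); pickle.dump(C,open("w1.pkl","wb"))
print(robot.observe()["time"])
E
```

```text
2.5333
```

View pics/w1.png

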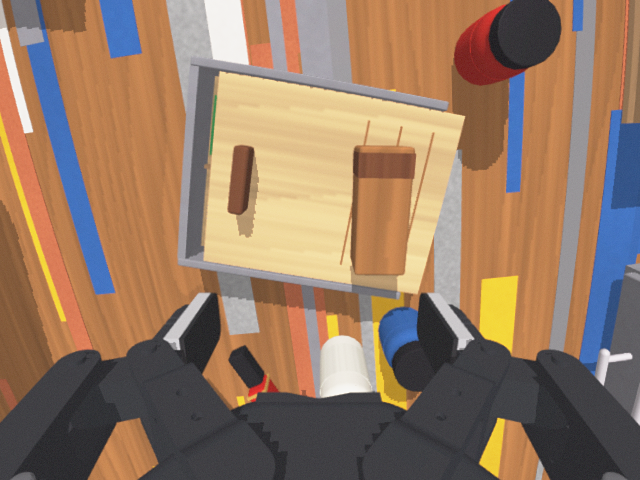

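The wrist view shows the rib at (241,180) and the blank at about (382,210) with its band towards +y. The case's -x wall is on the left. I'll enlarge it for edges.

```bash
python3 - <<'E'
import cv2
im=cv2.imread("pics/w1.png"); cv2.imwrite("pics/w1c.png",cv2.resize(im[130:290,220:430],None,fx=3.7,fy=3.7,interpolation=cv2.INTER_CUBIC))
E
```

```text
(no output)
```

View pics/w1c.png

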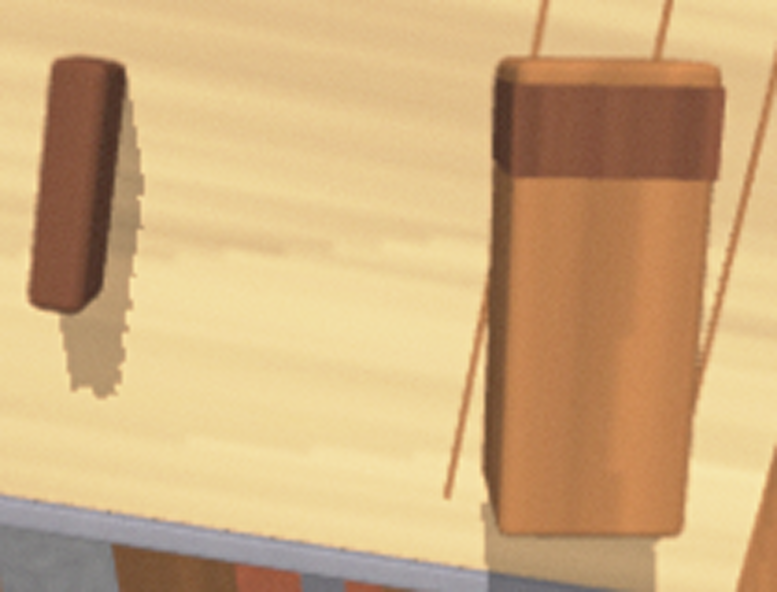

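Blank top corners in this crop are (510,62), (721,64), (684,534) and (500,534). The rib's top face is (54,60), (104,62), (80,310), (32,302).

```bash
python3 - <<'E'
from h import *
import pickle
C=pickle.load(open("w1.pkl","rb"))
P=lambda x,y,z:onz((x/3.7+220,y/3.7+130),z,C)[:2]
ang=lambda v:np.degrees(np.arctan2(v[1],v[0])).round(1)
for n,z,c in(("blank",.097,((510,62),(721,64),(684,534),(500,534))),("rib",.079,((54,60),(104,62),(80,310),(32,302)))):
    a=np.array([P(*p,z) for p in c]); print(n,a.mean(0),np.linalg.norm(a-np.roll(a,1,0),axis=1).round(4),ang(a[0]+a[1]-a[2]-a[3])-90)
Q=lambda x,y:onz((x,y),.054,C)[:2]
nl,nr,fl,fr=Q(192,58),Q(178,264),Q(447,103),Q(400,297)
print("case",nl,nr,np.linalg.norm(nl-nr),ang(nl-nr)-90,ang(fl-nl),ang(fr-nr))
u=(nl-nr)/np.linalg.norm(nl-nr); x=np.array([u[1],-u[0]]); print("ctr",(nl+nr)/2+x*.115, (P(67,184,.079)-(nl+nr)/2-x*.115)@x)
E
```

```text
blank [ 0.59418926 -0.05191992] [0.1078 0.0451 0.1078 0.0436] -5.700000000000003
rib [ 0.47457866 -0.01381655] [0.0568 0.0114 0.0582 0.0116] -14.799999999999997
case [0.44520168 0.0930165 ] [ 0.39332269 -0.09232177] 0.19246222072384422 -15.599999999999994 -15.3 -15.0
ctr [ 0.53000548 -0.03065136] -0.05798199962507115
```

```bash
python3 - <<'E'
from h import *
bx,by,yaw=.594,-.052,84.3
robot.move_pose([bx,by,.20],[180,0,yaw])
print(robot.line_to([bx,by,.132],vel=.15,guard=8))
robot.set_gripper(.03); o=robot.observe(); print(o["gripper_width"],o["gripper_force"],o["tool_pos"],o["ft_force"])
robot.line_to([bx,by,.27],vel=.2); o=robot.observe(); print(o["gripper_width"],o["ft_force"],o["time"])
C=cal("wrist"); cv2.imwrite("pics/w2.png",robot.grab_frame("wrist"))
E
```

```text
False
0.044469666597653446 61.18655562400818 [ 0.59459573 -0.05216178  0.13316317] [-0.49288505  0.3913785   5.50753589]
0.04421800319204818 [-0.85555034 -0.23853786 -2.28049974] 4.9583
```

View pics/w2.png

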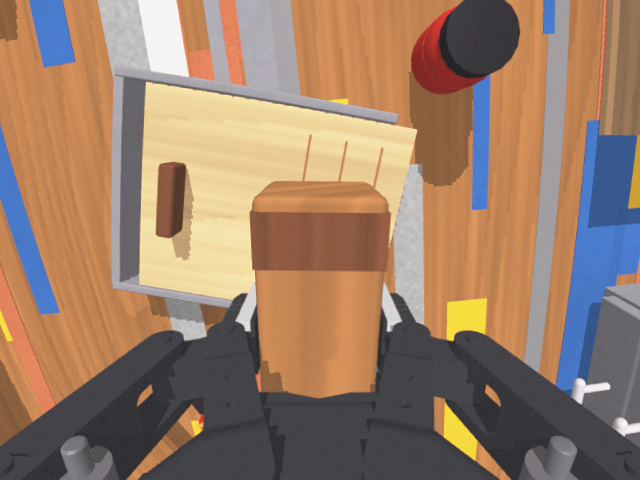

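The blank is held square, width 44 mm. Next: lay it on the mat.

```bash
python3 - <<'E'
from h import *
x,y=.4286,.3534
robot.move_pose([x,y,.20],[180,0,90])
robot.line_to([x,y,.092],vel=.15)
print(robot.line_to([x,y,.080],vel=.03,guard=4)); o=robot.observe(); print(o["tool_pos"],o["ft_force"])
robot.set_gripper(.062)
robot.line_to([x,y,.17],vel=.2); print(robot.observe()["time"])
C=cal("wrist"); im=robot.grab_frame("wrist"); cv2.imwrite("pics/w3.png",im)
cv2.imwrite("pics/s3.png",robot.grab_frame("top"))
# mat corners check in wrist view: print expected projections
for dx,dy in((-1,-1),(1,-1),(1,1),(-1,1)): print(proj([x+dx*.0225,y+dy*.055,.049],C).round(), proj([x+dx*.075,y+dy*.075,.004],C).round())
E
```

```text
True
[0.4294779  0.35389935 0.08498846] [-0.49657372 -0.40166828  4.26117044]
8.7417
[285. 343.] [225. 332.]
[354. 343.] [413. 332.]
[360. 172.] [430. 136.]
[279. 172.] [208. 136.]
```

View pics/w3.png

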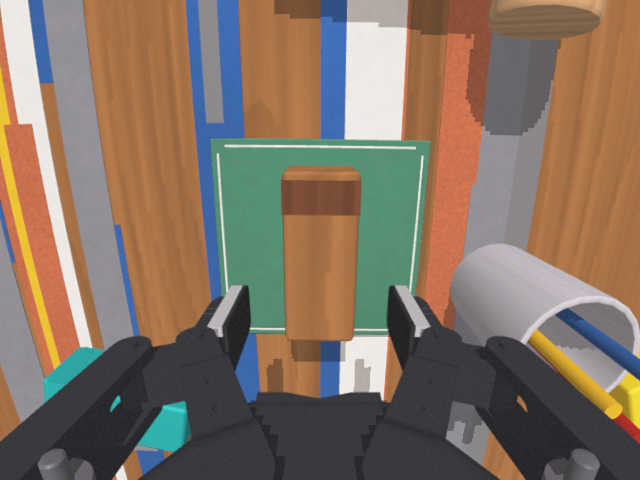

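The blank lies central on the mat (corners match prediction within a few pixels). Now open the cover.

```bash
python3 - <<'E'
from h import *
import pickle
u=np.array([np.cos(np.radians(-15.2)),np.sin(np.radians(-15.2)),0])
r=np.array([.4746,-.0138,0])
robot.line_to([.4286,.3534,.22],vel=.25)
robot.move_pose(r+[0,0,.19],[180,0,74.8])
robot.line_to(r+[0,0,.132],vel=.15,guard=8)
robot.set_gripper(.005); o=robot.observe(); print(o["gripper_width"],o["tool_pos"],o["ft_force"])
p=np.array(o["tool_pos"])
hit=robot.line_to(p+.150*u,vel=.1,guard=25); print(hit)
hit=robot.line_to(p+.172*u,vel=.04,guard=12); o=robot.observe(); print(hit,(o["tool_pos"]-p)@u,o["tool_pos"],o["ft_force"],o["gripper_width"])
robot.pause(.1)
robot.set_gripper(.05)
q=np.array(robot.observe()["tool_pos"])
robot.line_to([q[0],q[1],.20],vel=.2)
print(robot.observe()["time"])
cv2.imwrite("pics/t4.png",robot.grab_frame("top"))
# to the knife
robot.move_pose([.44,-.29,.22],[180,0,23.3])
C=cal("wrist"); im=robot.grab_frame("wrist"); cv2.imwrite("pics/w4.png",im); pickle.dump(C,open("w4.pkl","wb")); print(robot.observe()["time"])
E
```

```text
0.0127301336776423 [ 0.4750409  -0.01393743  0.13289236] [-0.90134662  0.47317447  5.83173877]
False
True 0.16232069880044192 [ 0.63146943 -0.05728242  0.13292936] [-4.00130255 -0.34504925  8.47099772] 0.01263054244548473
14.725
15.9833
```

```bash
python3 -c "
import cv2,numpy as np
a=cv2.imread('pics/w4.png');b=cv2.imread('pics/t4.png')[150:310,250:450]
b=cv2.resize(b,None,fx=2,fy=2,interpolation=cv2.INTER_CUBIC)
c=np.zeros((520,800,3),np.uint8);c[:360,:480]=cv2.resize(a,(480,360));c[:320,480:800]=b[:, 40:360];cv2.imwrite('pics/m4.png',c)"
```

```text
(no output)
```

View pics/m4.png

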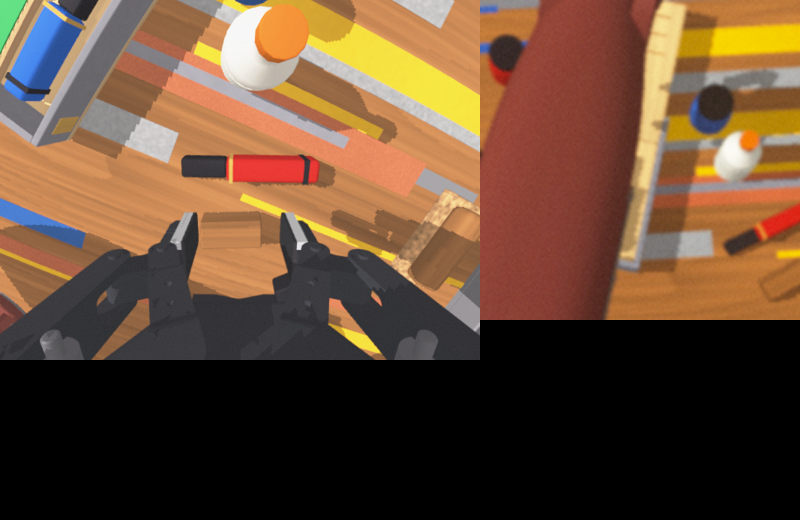

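The cover moved 162 mm and met its stop. The bay with the green liner is on the +y side, and the blue knife sits in the -y bay. The red knife is in the wrist view from (242,222) to (425,222) in full pixels, handle to the right, with the offcut about 50 mm off its axis. Next: measure it.

```bash
python3 - <<'E'
from h import *
import pickle
C=pickle.load(open("w4.pkl","rb")); im=cv2.imread("pics/w4.png"); hsv=cv2.cvtColor(im,cv2.COLOR_BGR2HSV)
print("cam",-C[4].T@C[5])
def m(lo,hi,z):
    k=cv2.inRange(hsv,lo,hi); s=np.zeros_like(k); s[195:255,235:435]=k[195:255,235:435]
    n,l,st,_=cv2.connectedComponentsWithStats(s); i=1+np.argmax(st[1:,4])
    r=cv2.minAreaRect(np.argwhere(l==i)[:,::-1].astype(np.float32)); B=np.array([onz(p,z,C)[:2] for p in cv2.boxPoints(r)])
    print(st[i],r,onz(r[0],z,C)[:2],np.linalg.norm(np.diff(B,axis=0),axis=1)); return onz(r[0],z,C)[:2]
h=m((0,190,90),(5,255,255),.030); g=m((0,0,0),(180,255,75),.020)
d=(g-h)/np.linalg.norm(g-h); print("dir",np.degrees(np.arctan2(d[1],d[0])),np.linalg.norm(g-h),"mid from guard",g-.05*d)
E
```

```text
cam [ 0.50532137 -0.25988904  0.290207  ]
[ 311  206   94   37 3248] ((357.411865234375, 224.66815185546875), (93.36073303222656, 35.729488372802734), 1.080924153327942) [ 0.45743647 -0.31424497] [0.02922451 0.07334709 0.02944273]
[ 242  207   60   29 1630] ((271.5, 221.0), (28.0, 59.0), 90.0) [ 0.43028989 -0.25012534] [0.04815058 0.02367183 0.0492962 ]
dir 112.94653258502537 0.06962948306035015 mid from guard [ 0.44978349 -0.29616879]
```

```bash
python3 - <<'E'
from h import *
d=np.array([np.cos(np.radians(113)),np.sin(np.radians(113))])
g=np.array([.4498,-.2962])-.008*d
robot.set_gripper(.052)
robot.move_pose([*g,.14],[180,0,113])
print(robot.line_to([*g,.077],vel=.12,guard=8)); 
robot.set_gripper(.015); o=robot.observe(); zg=o["tool_pos"][2]; print(o["gripper_width"],o["tool_pos"],o["ft_force"])
robot.line_to([*g,.26],vel=.2); o=robot.observe(); print(o["gripper_width"],o["ft_force"],o["time"])
b=np.array([.5140,.0168])
robot.move_pose([*b,.20],[180,0,-15.2])
C=cal("wrist"); cv2.imwrite("pics/w5.png",robot.grab_frame("wrist"))
for p in((-.105,.042+.03),(.065,.042+.03),(.065,.012),(-.105,.012)):
    w=np.array([.530,-.031])+p[0]*np.array([.965,-.262])+p[1]*np.array([.262,.965]); print(proj([*w,.008],C).round())
print(zg,robot.observe()["time"])
E
```

```text
False
0.025063349797661814 [ 0.45351718 -0.30421376  0.07826615] [-0.87566174 -0.12184344  5.52704845]
0.024658360362989493 [ 0.31041096  0.47395805 -0.39193756] 19.6833
[285. 315.]
[279. 108.]
[360. 107.]
[354. 315.]
0.07826614507334609 22.6167
```

View pics/w5.png

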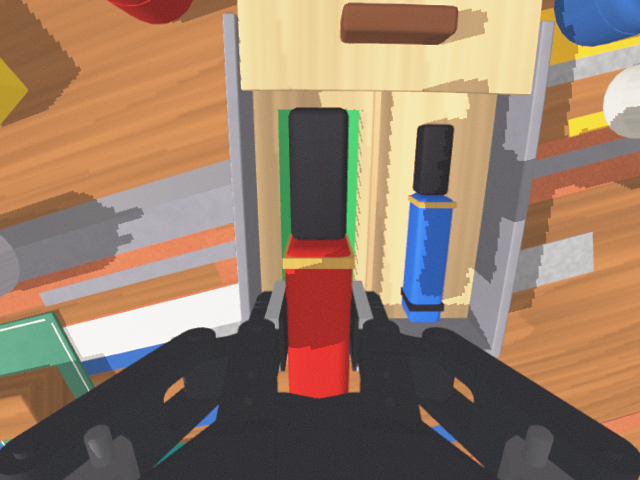

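The liner's far corners at (279,108) and (362,108) match the prediction, and the knife is held straight above it. Lower and release, then look.

```bash
python3 - <<'E'
from h import *
b=[.5140,.0168]
robot.line_to([*b,.095],vel=.12)
print(robot.line_to([*b,.081],vel=.03,guard=3)); o=robot.observe(); print(o["tool_pos"],o["ft_force"])
robot.set_gripper(.045)
robot.line_to([*b,.20],vel=.2); robot.line_to([.45,.034,.22],vel=.25)
C=cal("wrist"); cv2.imwrite("pics/w6.png",robot.grab_frame("wrist")); print(robot.observe()["time"])
L=lambda x,y,z:proj([.530+.965*x+.262*y,-.031-.262*x+.965*y,z],C).round()
print("knife expected: guard tip top",L(.055,.042,.030),"junction top",L(.005,.042,.040),"butt top",L(-.095,.042,.040))
E
```

```text
True
[0.51457679 0.01682865 0.08615224] [-0.91520511  2.14895545  5.36358701]
25.55
knife expected: guard tip top [320.  20.] junction top [320.  95.] butt top [320. 234.]
```

View pics/w6.png

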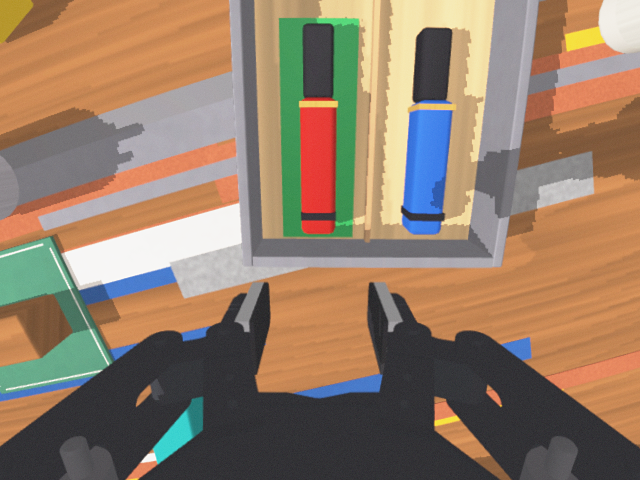

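The red knife lies centred on the liner: guard tip (318,24), butt (318,234), and the prediction was (320,20) and (320,234). The blue knife is undisturbed. Now shut the cover.

```bash
python3 - <<'E'
from h import *
u=np.array([np.cos(np.radians(-15.2)),np.sin(np.radians(-15.2)),0])
r=np.array([.6312,-.0573,0])
robot.move_pose(r+[0,0,.20],[180,0,74.8])
print(robot.line_to(r+[0,0,.132],vel=.15,guard=8))
robot.set_gripper(.005); o=robot.observe(); print(o["gripper_width"],o["tool_pos"])
p=np.array(o["tool_pos"])
print(robot.line_to(p-.168*u,vel=.1,guard=25))
hit=robot.line_to(p-.190*u,vel=.04,guard=14); o=robot.observe(); print(hit,(o["tool_pos"]-p)@u,o["tool_pos"],o["ft_force"])
robot.pause(.1); robot.set_gripper(.05)
q=np.array(robot.observe()["tool_pos"])
robot.line_to([q[0],q[1],.24],vel=.2)
robot.move_pose([.40,.16,.30],[180,0,74.8])
cv2.imwrite("pics/sc7.png",robot.grab_frame("scene")); t=robot.grab_frame("top"); cv2.imwrite("pics/t7.png",t); print(robot.observe()["time"])
a=cv2.imread("pics/sc7.png")
cv2.imwrite("pics/m7.png",np.hstack([cv2.resize(a[140:380,150:550],(450,270)),cv2.resize(t[150:330,150:450],(350,210))]) if 0 else np.vstack([cv2.resize(a[160:340,200:500],(480,288)),cv2.resize(t[170:310,150:450],(480,224))]))
E
```

```text
False
0.01249557158187489 [ 0.63118183 -0.05731083  0.13364158]
False
True -0.18043085718073792 [ 0.45727474 -0.00922475  0.13371108] [ 5.16056004  1.119292   -1.75987302]
34.7167
```

View pics/m7.png

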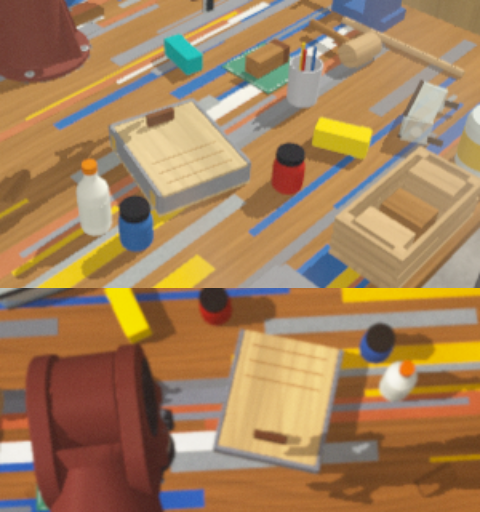

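The cover is fully shut (180 mm of travel to the stop), the blank is on the mat, and the bystanders that show in the picture haven't moved.

```bash
python3 -c "
from h import *
print(robot.job_done())"
```

```text
the job is handed in; nothing more can be done
None
```

I handed the job in at about 35 s: the blank lies in the middle of the mat, the red knife lies lengthwise on the liner in the empty bay, and the cover is fully shut; I saw no sign that anything else moved.

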